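# Set a slide tray on the photo pillar and hold the camera boom at its mark

### The arm

A 6-joint arm with a two-finger parallel gripper is mounted at the origin on the work surface. World frame = base frame: x ahead of the robot, y to its left, z up, the work surface at z = 0. Lengths are in mm, angles in rad, forces in N, time in s.
With the tool pointing down it reaches from about 325 to 875 mm from the base axis. Payload 4.4 kg.
Tool frame: the origin (TCP) lies between the finger pads; the fingertips stand 11 mm ahead of it and the grasp point (between the pads) lies 8 mm behind it; z points along the fingers, y is the line along which they close (so a half turn about z gives the same grasp; the last joint's range is limited). The gripper opens to 85 mm and grips with 20 to 120 N. Pads are 22 mm wide; open, the fingers measure 114 mm over their backs; the gripper's body (76 mm by 85 mm) begins 54 mm behind the grasp point. The pads swing forward as they close: fully open they stand 13 mm farther back than shut.
Start: joints at [-1.375, 0.207, 1.542, -0, 1.393, -0.15], TCP at [194.884, -540.969, 242.282] pointing down, gripper open.
Joint ranges: [-2.73, 2.73], [-0.86, 2.22], [0.23, 2.46], [-1.11, 4.25], [0.08, 2.63], [-2.82, 2.82]. Speed limits (rad/s): [2.79, 2.79, 3.14, 3.14, 3.14, 3.14].

### API

Orientations are given as a unit quaternion [x, y, z, w].
In Python, from cell import * gives the robot as it stands.
- The arm moves only by the tool step_arm, never from a script. Its argument "plan" is one flat list of numbers, 5 for each row, row after row: the opening, from 0 (shut) to 1 (fully open), then the shift along the world's x, y, z as a fraction of full scale, then the turn about the world's z as a fraction of full scale. In form: [grip, dx, dy, dz, twist, grip, dx, dy, dz, twist, ...]. A call has 1 to 12 rows; each row is the pose to reach, as a shift and turn from the pose commanded when the call began; what a row does not reach only later rows make up. Full scale, the value 1, is 0.4 m for a shift and 45 degrees for a turn. A row lasts 1/8 s, in which the tool goes at most 62.5 mm and 10.7 degrees, less where a joint would pass 70% of its speed; a pose out of reach is approached as far as the arm can. A call with a number of a shift or a turn outside -1 to 1 is refused whole. A call with a gripper value outside its range is refused whole. The fingers move at their own pace and stop on an object; "force" is the grip in N (left out, the last holds). Time passes only in rows, so rows that repeat a pose let the fingers close. It gives the time, the measured TCP pose, the force, the opening and the grip force at its end, in the units of the state.
- sense(): the state, without advancing time (a new reading comes with each control period).
- read_camera(name): name is "scene" or "side" or "wrist"; returns a dict with "img" (384x512x3 uint8, red, green, blue), "depth" (384x512 float32, mm along the optical axis (not along the pixel's ray), 0 where there is no reading), "fov_y" (degrees; the focal length in pixels is half the picture's height over the tangent of half this angle, whatever the lens; pixels are square), "cx", "cy" (the principal point, pixels), "camera_from_world" (4x4, takes a point from world to camera coordinates). Camera axes: x right, y up, looking along -z (the intrinsics and any distortion apply to the point x, -y, -z); pixel columns grow to the right and rows downward; lengths in mm; the calibration is good to about 2 mm. A picture is of the moment at which its call begins.
- close_job(): hands the job in; it is judged then, once.
The state is a dict: "t": time; "q": joint angles; "qd": joint speeds; "tau": joint torques, N m; "tcp_pos": TCP position; "ee_rot": TCP orientation; "ft_force": force on the tool from outside, world axes, zero at the start; "ft_torque": the same for the moment, N m; "grip_width": finger opening in mm; "gripper_force": force on a finger pad.
Only numpy, scipy, OpenCV 4.12 (cv2) and the standard library are available. Lean on these libraries where they do the work, as an engineer would, in place of code of your own. Each camera call takes 0.05 s, during which the arm holds its last target. There are 200 camera calls.

### The job

Set the slide tray down level and centred on top of the narrow light pillar of the photo stand, its long side running along the boom, and let go of it. Then take the camera head by its grip from above so that the lock button is squeezed in, draw the telescoping boom out until its pointer stands at the index tab on the scale, and finish while still holding it there with the button squeezed, because a spring pulls the boom back. Do not drop the tray, shift the index tab or disturb the other things on the bench.

Things in the scene. Friction and masses are not known exactly. Their poses are not given: they have to be found in the camera images.
- tray: Slide tray, grey plastic, open-topped, 54 mm (x) by 90 mm (y, long side) by 24 mm high, 4 mm walls along the long sides, a glass microscope slide fixed in it, 60 to 130 g. Lies on the bench at a varying place and yaw, nearer or farther than the tube rack. Origin: centre of its underside, z up. Grip it from above across its 54 mm width.
- stand: Photo stand, fixed: base plate 120 x 370 x 12 mm, light pillar at its -y end, and a round column carrying a level aluminium sleeve 30 x 30 mm (y 60 to 240 mm, axis 190 mm up). The telescoping boom slides out of it along the stand's own -y, over the pillar. Origin: on the bench, 15 mm to -y of the base plate's centre; z up; place and yaw vary.
- pillar_top (a point): Centre of the top face of the light pillar: dark block with a white top, 34 mm (stand x) by 60 mm (stand y), 75 mm above the bench, no rim. Axes as the stand's. The retracted camera head's near edge is 123 mm from here along the boom.
- grip (a point): Centre of the upright grey grip block on the camera head at the boom's outer end, 236 mm above the bench; moves with the boom, axes as the stand's. Block 28 (x) by 36 mm (y), top 20 mm above this point; head body 44 mm wide from 41 mm below. On its +x face at this height the lock button, a steel plate 26 by 34 mm, stands 7 mm out (1 mm when in): 35 mm across, 29 when squeezed along x.
- release (a joint): Lock button travel, m: 0 out, 0.006 fully squeezed in. Sprung, about 2 N to start and 6 N fully in. The catch lets the boom go when the button is in by more than 0.0035; it counts as squeezed above 0.004.
- boom (a joint): How far the boom is drawn out, m: 0 home (its start, held by the catch with 2 mm of play), at most 0.145. Growing values move the camera head along the stand's -y. A return spring pulls it home with 2 N at 0, 2 N more per 100 mm; the catch holds it nowhere else, so it runs back (to about 0.018) when let go.
- pointer (a point): Tip of the boom's pointer, a dark steel blade 5 mm wide that comes up through the slot in the top of the sleeve and lies across the white scale strip; moves with the boom in the stand's -y. Scale ticks every 10 mm, longer ones every 50 mm, zero where the pointer stands with the boom home.
- tab_mark (a point): Ridge of the index tab, a black clip 14 mm wide on the +x side of the sleeve with a 4 mm wide ridge on the sleeve's top; marks the wanted scale place. Axes as the stand's. The pointer passes just above it. The tab is stiff to move (8 N).
- tab (a joint): Where the index tab stands on the scale, m: the pointer is at it when joint boom has this value. Varies from 0.075 to 0.125.
- rack: Bystander: blue tube rack 52 x 100 mm, 38 mm high with white tube caps. Origin: centre of underside.
- cup: Bystander: white foam cup, 76 mm across, 95 mm high. Origin: centre of underside.
- tip_box: Bystander: blue pipette tip box 85 x 125 mm, 63 mm high. Origin: centre of underside.
- bottle: Bystander: amber bottle, 56 mm across, 120 mm high. Origin: centre of underside.
- jar: Bystander: clear jar, 60 mm across, 70 mm high. Origin: centre of underside.
- pipette: Bystander: hand pipette lying on the bench, 280 mm long, 24 mm high. Origin: on the bench near its middle.
There are look-alikes about, which are no part of the job. Several things look just like the tray: the one meant starts nearest to the robot's base.

How it is judged (in metres and radians):
On the way, in this order (a step that is already met when the one before it is completed fails the run):
1. the tray stands level and centred on the pillar, let go (x of tray in the frame of pillar_top between -0.01 and 0.01 m and y of tray in the frame of pillar_top between -0.012 and 0.012 m and z of tray in the frame of pillar_top between -0.003 and 0.003 m and angle between tray's own z axis and vertical below 0.06 rad and angle between the y axis of tray and the y axis of pillar_top, either way round below 0.17 rad and linear speed of tray below 0.02 m/s and contact force between the fingers and tray below 0.1 N), for 0.3 s.
2. the lock button is squeezed in with the boom still near home (all of step 1 and value of joint release above 0.004 m and value of joint boom below 0.03 m and contact force between the fingers and boom above 1 N), for 0.05 s.
At the end, for the whole second after the job is handed in: Tray at rest on the pillar, let go, within 10 mm across and 12 mm along, level within 0.06 rad, long side along the boom within 0.17 rad; pointer still, within 5 mm of the index tab; lock button in over 4 mm and the camera head held in the fingers (all of step 1 and y of pointer in the frame of tab_mark between -0.005 and 0.005 m and value of joint release above 0.004 m and contact force between the fingers and boom above 1 N and velocity of joint boom between -0.01 and 0.01 m/s); the arm keeps its last pose, push and grip.
It fails at once if a bystander is moved by more than 30 mm (distance of any of rack, cup, tip_box, bottle, jar, pipette from where it was at the start of the episode above 0.03 m).
It fails at once if the index tab is shifted by more than 5 mm (distance of tab_mark from where it was at the start of the episode above 0.005 m).
It fails at once if the tray is dropped: it moves faster than 0.5 m/s with no finger on it (linear speed of tray above 0.5 m/s and contact force between the fingers and tray below 0.01 N).
It also fails if it takes over 54 s, if anything falls off the work surface, if the arm or the gripper's body presses on something with over 40 N, if the wrist force passes 120 N, or if a joint passes its speed limit or range.

## Working session

There is one attempt and no reset: what is moved stays moved. The work goes in short steps, Python scripts to look and compute and a tool call to move; the robot and the scene stay as the last step left them, time stands still between calls to the robot, and variables do not carry over. Pictures are saved under pics/ and viewed, at most 10 in all, crops included, and the job is handed in when it is done.

Besides the shell and the picture viewer there is one more tool, called after "Call:" as name(argument=value, ...) on one line, values as JSON. step_arm: Moves the arm, as the interface text tells. Its arguments: {"type":"object","properties":{"plan":{"type":"array"},"force":{"type":"number"}},"required":["plan"]}

```bash
ls; mkdir -p pics; cat > h.py <<'E'
from cell import *
import numpy as np, cv2
def cam(n):
    c=read_camera(n); c['f']=c['img'].shape[0]/2/np.tan(np.radians(c['fov_y'])/2); c['T']=np.array(c['camera_from_world']); return c
def pts(c):
    h,w=c['depth'].shape; v,u=np.mgrid[0:h,0:w]; d=c['depth'].astype(float)
    P=np.stack([(u-c['cx'])/c['f']*d,-(v-c['cy'])/c['f']*d,-d],-1)
    T=c['T']; return (P-T[:3,3])@T[:3,:3]
def onplane(c,u,v,z):
    r=np.array([(u-c['cx'])/c['f'],-(v-c['cy'])/c['f'],-1.])@c['T'][:3,:3]; o=-c['T'][:3,3]@c['T'][:3,:3]
    return o+r*(z-o[2])/r[2]
def proj(c,p):
    q=c['T'][:3,:3]@np.array(p)+c['T'][:3,3]; return c['cx']+c['f']*q[0]/-q[2], c['cy']-c['f']*q[1]/-q[2]
def save(c,n): cv2.imwrite('pics/'+n,c['img'][:,:,::-1])
E
python3 - <<'E'
from h import *
import pickle
ims=[]
for n in("scene","side","wrist"):
    c=cam(n); print(n,{k:v for k,v in c.items() if k not in('img','depth')}); pickle.dump(c,open(n+'.pkl','wb')); ims.append(c['img'])
im=np.vstack([np.hstack(ims[:2]),np.hstack([ims[2],ims[2]*0])])
cv2.imwrite('pics/a.png',cv2.resize(ims[0],(800,600))[:,:,::-1]);cv2.imwrite('pics/b.png',np.hstack(ims[1:])[:,:,::-1][:,:,:] if 0 else cv2.resize(np.hstack(ims[1:]),(800,300))[:,:,::-1])
print(sense())
E
```

```text
pics
scene {'fov_y': 46.03403234687151, 'cx': 255.6779159778807, 'cy': 190.89460692142396, 'camera_from_world': array([[-3.43575799e-01,  9.38879262e-01,  2.14802464e-02,
         3.30355284e+02],
       [-6.13555078e-01, -2.41724720e-01,  7.51744190e-01,
         1.90804808e+02],
       [ 7.10989337e-01,  2.45101797e-01,  6.59104903e-01,
        -1.85692224e+03],
       [ 0.00000000e+00,  0.00000000e+00,  0.00000000e+00,
         1.00000000e+00]]), 'f': np.float64(451.9504206356454), 'T': array([[-3.43575799e-01,  9.38879262e-01,  2.14802464e-02,
         3.30355284e+02],
       [-6.13555078e-01, -2.41724720e-01,  7.51744190e-01,
         1.90804808e+02],
       [ 7.10989337e-01,  2.45101797e-01,  6.59104903e-01,
        -1.85692224e+03],
       [ 0.00000000e+00,  0.00000000e+00,  0.00000000e+00,
         1.00000000e+00]])}
side {'fov_y': 44.2499208341394, 'cx': 249.9502049566281, 'cy': 181.97937447145628, 'camera_from_world': array([[-8.53943728e-01, -5.20210326e-01,  1.27014572e-02,
         3.71038235e+02],
       [ 2.70534826e-01, -4.22977255e-01,  8.64812783e-01,
        -3.536
[... 1409 characters left out ...]
15, 'q': array([-1.37546474e+00,  2.07275245e-01,  1.54264439e+00, -8.05823622e-06,
        1.39349340e+00, -1.50524322e-01]), 'qd': array([ 1.39580773e-03, -2.40908541e-03, -4.37349579e-03, -1.85057940e-03,
       -1.00798075e-03, -5.20570126e-05]), 'tau': array([-8.03129078e-04, -3.83516657e+01, -2.92037308e+01, -3.38405534e-04,
        6.57255761e-03, -8.39645452e-06]), 'tcp_pos': array([ 194.78744753, -540.39196532,  241.35471173]), 'ee_rot': array([ 9.85084654e-01,  1.72068000e-01, -2.43542365e-05, -9.09875844e-04]), 'ft_force': array([0.28302345, 0.11246845, 0.40624077]), 'ft_torque': array([-0.01352187, -0.01381364, -0.01223264]), 'gripper_force': 0.0, 'grip_width': 85.51122284088501}
```

View pics/a.png

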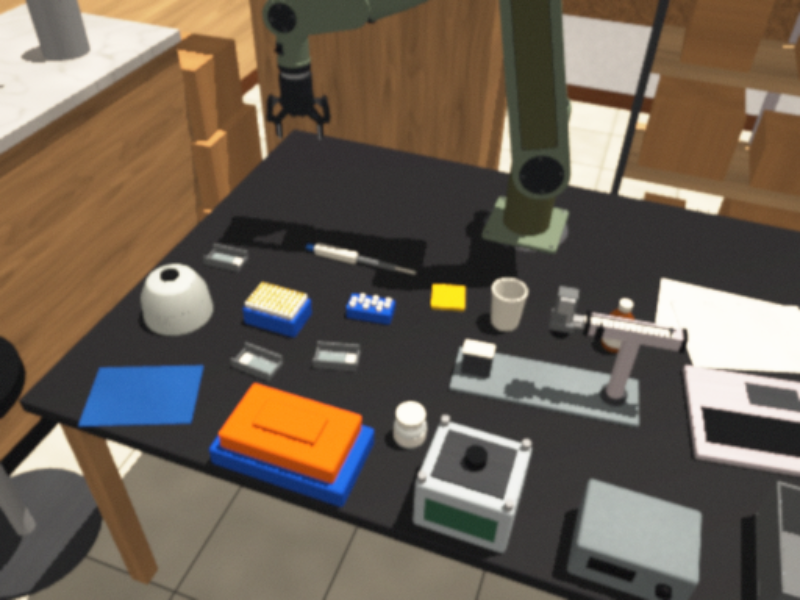

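View pics/b.png

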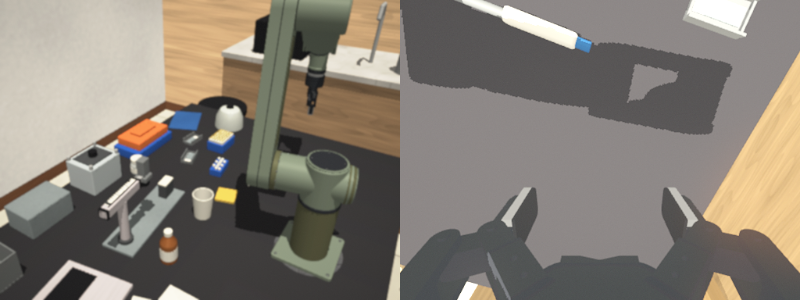

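The scene view (at 800x600) shows three trays, at (227,257), (257,360) and (337,356). It also shows the rack at (370,307), the stand with its pillar at (478,352), the head at (567,310) and the sleeve running from (585,320) to (685,340). Next I measure them.

```bash
python3 - <<'E'
from h import *
import pickle
c=pickle.load(open('scene.pkl','rb')); P=pts(c)
for n,u,v in[('tA',227,257),('tB',257,360),('tC',337,356),('rack',370,303),('yellow',448,297),('cup',508,287),('pilltop',478,350),('griptop',569,295),('sleeve+',684,340),('sleeve-',590,322),('jar',410,410),('pip',335,253),('piptip',412,272)]:
    x,y=u*.64,v*.64; p=P[int(y),int(x)]; print(n,p.round(),'plane',onplane(c,x,y,p[2]).round(), 'R',np.hypot(*p[:2]).round())
# pillar top: white at z~75
m=(abs(P[...,2]-75)<5)&(c['img'].min(2)>150); 
n,l,s,ce=cv2.connectedComponentsWithStats(m.astype(np.uint8))
for i in range(1,n):
    if s[i,4]>20: print(s[i],P[l==i].mean(0).round(1))
# sleeve top z~205
m=(abs(P[...,2]-207)<6)&(P[...,0]>300)&(P[...,0]<1000)
q=P[m]; print(len(q)); r=cv2.minAreaRect(q[:,:2].astype(np.float32)); print(r, cv2.boxPoints(r))
m=(abs(P[...,2]-256)<6)&(P[...,0]>300)&(P[...,0]<1000)&(P[...,1]>-100)
q=P[m];print(len(q),q.mean(0)); print(cv2.minAreaRect(q[:,:2].astype(np.float32)))
# base plate
m=(abs(P[...,2]-12)<4)&(P[...,0]>400)&(P[...,0]<900)&(P[...,1]>-60)&(P[...,1]<450)
n,l,s,ce=cv2.connectedComponentsWithStats(m.astype(np.uint8)); i=1+s[1:,4].argmax();q=P[l==i];r=cv2.minAreaRect(q[:,:2].astype(np.float32));print(s[i],r,cv2.boxPoints(r))
z=cv2.resize(c['img'][140:260,120:240],None,fx=5,fy=5,interpolation=cv2.INTER_CUBIC)
cv2.imwrite('pics/c.png',z[:,:,::-1])
E
```

```text
tA [ 409. -651.    7.] plane [ 411. -649.    7.] R 769.0
tB [ 690. -416.    7.] plane [ 691. -413.    7.] R 806.0
tC [ 615. -269.    4.] plane [ 618. -265.    4.] R 671.0
rack [ 466. -255.   35.] plane [ 469. -251.   35.] R 531.0
yellow [ 363. -104.   13.] plane [ 362. -101.   13.] R 377.0
cup [349.  28.  76.] plane [352.  29.  76.] R 350.0
pilltop [570.  17.  81.] plane [569.  20.  81.] R 570.0
griptop [550. 164. 259.] plane [554. 165. 259.] R 574.0
sleeve+ [535. 373. 207.] plane [537. 375. 207.] R 652.0
sleeve- [550. 210. 206.] plane [550. 212. 206.] R 589.0
jar [749. -60.  68.] plane [750. -58.  68.] R 752.0
pip [ 316. -405.   24.] plane [ 320. -402.   24.] R 514.0
piptip [ 310. -210.   15.] plane [ 310. -207.   15.] R 375.0
[102 178  30  21 108] [ 641.5 -604.    75. ]
[296 217  21  12 164] [558.   17.6  75.9]
[253 257  19  15 149] [759.5 -54.9  72.2]
595
((533.3515625, 261.427490234375), (39.12298583984375, 237.7306365966797), 7.455724716186523) [[498.5315  376.74954]
 [529.3794  141.02882]
 [568.17163 146.10544]
 [537.3237  381.82617]]
119 [548.23774628 161.23280548 256.04969411]
((547.6522827148438, 161.16702270507812), (39.46305465698242, 33.55535125732422), 9.328441619873047)
[ 287  222  122   51 2433] ((540.7756958007812, 156.26295471191406), (132.73373413085938, 370.9046630859375), 6.595698833465576) [[453.54657  332.86478 ]
 [496.1496   -35.585014]
 [628.0048   -20.338867]
 [585.4018   348.11093 ]]
```

View pics/c.png

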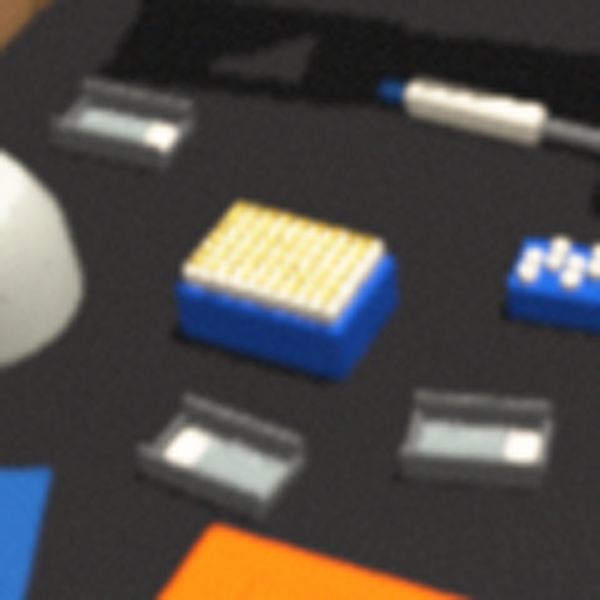

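Three trays: A at (227,257), R 769; B at (257,360), R 806; C at (337,356), R 671. C is nearest to the base, so it's the one meant, and the crop confirms it at (478,440), beside the rack. I'll move above C.

Call:
step_arm(plan=[1,0.9,0.6,0,0.3,1,0.9,0.6,0,0.6,1,0.9,0.6,0,1,1,0.9,0.6,0,1,1,0.9,0.6,0,1,1,0.9,0.6,0,1,1,0.9,0.6,0,1,1,0.9,0.6,0,1,1,0.9,0.6,0,1,1,0.9,0.6,0,1])

```text
t: 1.4
tcp_pos: [553.7, -302.0, 242.0]
ee_rot: [0.845, 0.535, -0.0, -0.0]
ft_force: [-0.1, -0.4, -0.5]
grip_width: 85.5
gripper_force: 0.0
```

Call:
step_arm(plan=[1,0.15,0.075,-0.1,0.56,1,0.15,0.075,-0.1,0.56,1,0.15,0.075,-0.1,0.56,1,0.15,0.075,-0.1,0.56,1,0.15,0.075,-0.1,0.56,1,0.15,0.075,-0.1,0.56])

```text
t: 2.15
tcp_pos: [614.6, -271.6, 202.8]
ee_rot: [0.708, 0.707, 0.0, 0.0]
ft_force: [0.2, -0.1, -0.7]
grip_width: 85.5
gripper_force: 0.0
```

```bash
python3 - <<'E'
from h import *
c=cam('wrist'); s=sense(); print(s['t'],s['tcp_pos'],s['ee_rot']); save(c,'d.png'); P=pts(c)
import pickle; pickle.dump((c,s),open('w1.pkl','wb'))
m=(P[...,2]>17)&(P[...,2]<32)&(np.hypot(P[...,0]-615,P[...,1]+268)<80)&(c['depth']>0)
q=P[m]; r=cv2.minAreaRect(q[:,:2].astype(np.float32)); print(len(q),q.mean(0),r,cv2.boxPoints(r))
E
```

```text
2.2 [ 614.64812704 -271.50013301  202.71968527] [7.07450686e-01 7.06762647e-01 6.59467626e-05 2.88073284e-04]
598 [ 625.36728821 -262.18767618   23.19246892] ((626.0106811523438, -264.00103759765625), (53.93115234375, 89.79715728759766), 14.631253242492676) [[ 588.5783  -227.36987]
 [ 611.2608  -314.25507]
 [ 663.44305 -300.6322 ]
 [ 640.76056 -213.74701]]
```

View pics/d.png

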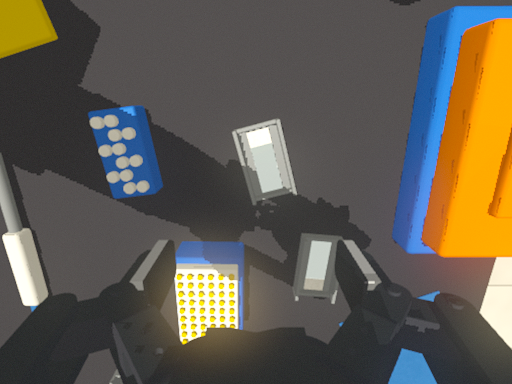

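Wrist view: tray C is at (265,160) with free space around it, and tray B is at (318,268) farther back. C fits a 54x90 rectangle at (626,-264), yaw 14.6°. I'll descend and grip it.

Call:
step_arm(plan=[1,0.0285,0.019,0,0.2,1,0.0285,0.019,-0.1,0.327,1,0.0285,0.019,-0.22,0.327,1,0.0285,0.019,-0.34,0.327,1,0.0285,0.019,-0.42,0.327,1,0.0285,0.019,-0.46,0.327,1,0.0285,0.019,-0.48,0.327,1,0.0285,0.019,-0.482,0.327,0.5,0.0285,0.019,-0.482,0.327,0.5,0.0285,0.019,-0.482,0.327,0.5,0.0285,0.019,-0.482,0.327,0.5,0.0285,0.019,-0.482,0.327], force=30)

```text
t: 3.7
tcp_pos: [627.4, -264.0, 11.2]
ee_rot: [0.611, 0.792, 0.0, 0.001]
ft_force: [-0.1, 0.6, 6.1]
grip_width: 53.4
gripper_force: 34.1
```

Call:
step_arm(plan=[0.4,0,0,0,0,0.4,0,0,0,0,0.4,0,0,0,0])

```text
t: 4.08
tcp_pos: [627.4, -264.0, 11.2]
ee_rot: [0.611, 0.792, 0.0, 0.001]
ft_force: [-0.3, 0.6, 6.6]
grip_width: 53.2
gripper_force: 34.1
```

Call:
step_arm(plan=[0.4,0,0,0.1,0,0.4,0,0,0.2,0,0.4,0,0,0.35,0,0.4,0,0,0.475,0,0.4,-0.08,0.1,0.475,-0.1,0.4,-0.13,0.2,0.475,-0.17,0.4,-0.15,0.3,0.475,-0.17,0.4,-0.15,0.38,0.475,-0.17,0.4,-0.15,0.44,0.475,-0.17,0.4,-0.15,0.46,0.475,-0.17,0.4,-0.15,0.46,0.475,-0.17])

```text
t: 5.45
tcp_pos: [566.1, -79.3, 199.1]
ee_rot: [0.662, 0.75, -0.0, -0.0]
ft_force: [-0.1, -0.9, -1.9]
grip_width: 53.3
gripper_force: 33.3
```

```bash
python3 - <<'E'
from h import *
c=cam('wrist'); s=sense(); print(s['t'],s['tcp_pos'],s['ee_rot'],s['ft_force'],s['grip_width']); save(c,'e.png'); P=pts(c)
import pickle; pickle.dump((c,s),open('w2.pkl','wb'))
m=(P[...,2]>68)&(P[...,2]<82)&(P[...,1]>-40)&(P[...,1]<80)&(c['img'].min(2)>120)&(abs(P[...,0]-560)<70)
q=P[m]; r=cv2.minAreaRect(q[:,:2].astype(np.float32)); print('pillar',len(q),q.mean(0),r)
m=(P[...,2]>s['tcp_pos'][2]-3)&(P[...,1]<s['tcp_pos'][1]+70)&(np.hypot(P[...,0]-s['tcp_pos'][0],P[...,1]-s['tcp_pos'][1])<70)&(c['depth']>0)
q=P[m]; print('tray',len(q),q.mean(0),np.percentile(q,[2,50,98],axis=0))
m=(P[...,2]>6)&(P[...,2]<18)&(P[...,1]>-60)&(P[...,1]<400)&(abs(P[...,0]-545)<120)
q=P[m]; r=cv2.minAreaRect(q[:,:2].astype(np.float32)); print('base',len(q),r,cv2.boxPoints(r))
for n in('scene','side'): pickle.dump(cam(n),open(n+'2.pkl','wb'))
E
```

```text
5.5 [566.16649861 -79.90293847 199.21708933] [ 6.62154073e-01  7.49367648e-01 -3.33885472e-04 -2.07143428e-05] [-0.34160375  0.19143891 -1.23720832] 53.093164029758945
pillar 2941 [557.28630581  18.59599993  74.51099426] ((557.6454467773438, 17.343488693237305), (33.563804626464844, 59.890628814697266), 6.142083644866943)
tray 43249 [564.17886857 -71.17349034 253.24801379] [[ 503.85380861 -116.86385874  198.96484788]
 [ 564.06425126  -69.38198606  261.6899928 ]
 [ 624.01920133  -37.48553984  284.35008887]]
base 10893 ((555.8599853515625, 32.70521545410156), (120.42649841308594, 120.78479766845703), 6.437909126281738) [[489.25482   85.96529 ]
 [502.79803  -34.057842]
 [622.46515  -20.554855]
 [608.92194   99.46828 ]]
```

View pics/e.png

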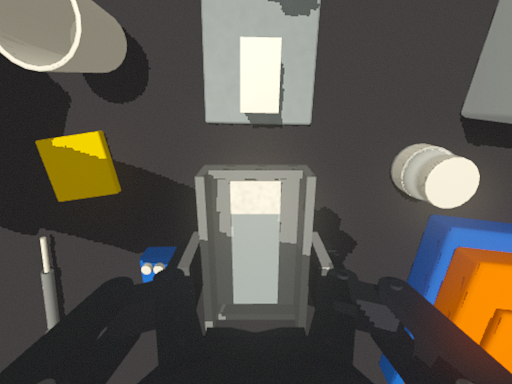

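Wrist view: the tray hangs in the fingers with its front rim at rows 166-180, columns 196-314. The white pillar top is at (260,75). I'll measure the tray in hand.

```bash
python3 - <<'E'
from h import *
import pickle
c,s=pickle.load(open('w2.pkl','rb')); P=pts(c); t=s['tcp_pos']
a=np.radians(6.3); ux=np.array([np.cos(a),np.sin(a)]); uy=np.array([-np.sin(a),np.cos(a)])
for u,v in[(196,167),(314,167),(255,167),(205,325),(315,325)]:
    p=onplane(c,u,v,t[2]+12.8); d=(p-t)[:2]; print(u,v,P[v+4,u].round(1),p.round(1),'local',(d@ux).round(1),(d@uy).round(1))
g=c['img'].astype(int)
for v in (164,166,168,170,172,175,180,184): print(v,P[v,255].round(1),g[v,255])
m=np.zeros((384,512),bool); m[160:335,194:318]=1
D=(P-t); m&=(abs(D[...,2]-12.8)<4)
q=D[m][:,:2]; L=np.c_[q@ux,q@uy]; print(len(L),np.percentile(L,[0.5,2,50,98,99.5],axis=0)); print(cv2.minAreaRect(L.astype(np.float32)))
E
```

```text
196 167 [493.3 -94.8  -1. ] [533.3 -33.9 212. ] local -27.6 49.4
314 167 [ 6.376e+02 -7.660e+01  4.000e-01] [584.7 -27.5 212. ] local 24.1 50.1
255 167 [559.6 -35.9 198.4] [559.  -30.7 212. ] local -1.8 49.7
205 325 [ 521.1 -337.5   -0. ] [ 543.1 -120.   212. ] local -27.4 -37.3
315 325 [579.8 -61.5 268.6] [ 601.5 -112.7  212. ] local 31.5 -36.5
164 [559.5 -34.8 187.8] [96 92 85]
166 [559.5 -35.1 191.1] [113 111 102]
168 [559.5 -34.8 196.6] [109 108  99]
170 [559.5 -35.1 199.3] [142 141 131]
172 [559.6 -36.1 199.6] [162 162 151]
175 [559.8 -37.5 199.8] [163 162 151]
180 [560.3 -41.9 193.4] [140 135 121]
184 [560.6 -43.6 194.7] [246 240 221]
3140 [[-29.94709055 -38.25809957]
 [-28.22316233 -36.46727386]
 [ -0.95665847   9.76014414]
 [ 26.36550416  45.01821023]
 [ 27.9999348   45.83770939]]
((-0.7517833709716797, 2.2064361572265625), (60.7326774597168, 87.18163299560547), 0.8812756538391113)
```

Call:
step_arm(plan=[0.4,-0.0205,0.12,0,-0.015,0.4,-0.0205,0.22,0,-0.015,0.4,-0.0205,0.242,0,-0.015,0.4,-0.0205,0.242,-0.05,-0.015,0.4,-0.0205,0.242,-0.13,-0.015,0.4,-0.0205,0.242,-0.2,-0.015,0.4,-0.0205,0.242,-0.25,-0.015,0.4,-0.0205,0.242,-0.27,-0.015,0.4,-0.0205,0.242,-0.275,-0.015,0.4,-0.0205,0.242,-0.275,-0.015])

```text
t: 6.85
tcp_pos: [558.9, 17.0, 90.3]
ee_rot: [0.667, 0.745, 0.0, 0.001]
ft_force: [0.2, 0.2, -0.6]
grip_width: 53.9
gripper_force: 33.2
```

```bash
python3 - <<'E'
from h import *
import pickle
s=sense(); t=s['tcp_pos']; print(s['t'],t,s['ft_force'],np.degrees(2*np.arctan2(s['ee_rot'][1],s['ee_rot'][0]))-90)
o=[]
for n,r in(('scene',1),('side',1)):
    c=cam(n); pickle.dump(c,open(n+'3.pkl','wb')); u,v=map(int,proj(c,[558,17,85])); print(n,u,v)
    k=c['img'][v-40:v+40,u-45:u+45]; o.append(cv2.resize(k,(400,355),interpolation=cv2.INTER_CUBIC))
cv2.imwrite('pics/f.png',np.hstack(o)[:,:,::-1])
E
```

```text
6.85 [558.87877299  16.98727165  90.31652921] [ 0.1920046   0.23212407 -0.6132696 ] 6.377246795280314
scene 306 220
side 212 227
```

View pics/f.png

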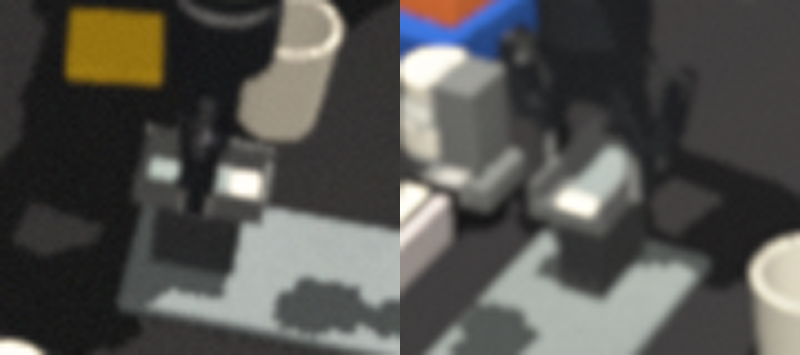

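The tray sits centred just above the pillar in both views. I'll lower it the last 4 mm, shift 1 mm in x, and release.

Call:
step_arm(plan=[0.4,-0.0025,0,-0.005,0,0.4,-0.0025,0,-0.01,0,0.4,-0.0025,0,-0.0115,0,0.4,-0.0025,0,-0.0115,0])

```text
t: 7.45
tcp_pos: [557.4, 17.5, 86.1]
ee_rot: [0.666, 0.746, 0.0, 0.0]
ft_force: [-3.5, 0.6, 4.6]
grip_width: 53.6
gripper_force: 34.0
```

Contact shows as an upward force of about 5 N, so I release.

Call:
step_arm(plan=[0.7,0,0,0,0,0.85,0,0,0,0,1,0,0,0,0,1,0,0,0,0,1,0,0,0,0,1,0,0,0,0])

```text
t: 8.2
tcp_pos: [557.1, 17.4, 84.8]
ee_rot: [0.667, 0.745, -0.0, -0.0]
ft_force: [0.5, 0.6, -0.0]
grip_width: 85.3
gripper_force: 0.0
```

Call:
step_arm(plan=[1,0,0,0.03,0,1,0,0,0.1,0,1,0,0,0.2,0,1,0,0,0.35,0,1,0,0,0.5,0,1,0,0,0.6,0,1,0,0,0.6,0,1,0,0,0.6,0])

```text
t: 9.2
tcp_pos: [556.6, 17.5, 324.7]
ee_rot: [0.667, 0.745, -0.0, -0.0]
ft_force: [-0.3, -1.2, -0.6]
grip_width: 85.4
gripper_force: 0.0
```

```bash
python3 - <<'E'
from h import *
import pickle
c=cam('wrist'); s=sense(); print(s['t'],s['tcp_pos'],s['ee_rot'],s['ft_force']); save(c,'g.png'); P=pts(c); pickle.dump((c,s),open('w3.pkl','wb'))
def rect(m):
    q=P[m&(c['depth']>0)]; r=cv2.minAreaRect(q[:,:2].astype(np.float32)); return len(q),q.mean(0).round(1),r
nr=(np.hypot(P[...,0]-558,P[...,1]-17)<75)
print('tray',rect(nr&(P[...,2]>82)&(P[...,2]<106)))
m=nr&(P[...,2]>94)&(P[...,2]<104); q=P[m]; A=np.c_[q[:,:2]-q[:,:2].mean(0),np.ones(len(q))]; print('tilt',np.linalg.lstsq(A,q[:,2],rcond=None)[0])
nr=(abs(P[...,0]-548)<60)&(P[...,1]>100)&(P[...,1]<230)
print('grip',rect(nr&(P[...,2]>248)&(P[...,2]<264)))
E
```

```text
9.25 [556.14662341  17.5486298  323.46104584] [ 0.66652544  0.74548101 -0.00076988 -0.00114734] [ 0.18011612  0.27216199 -1.03370014]
tray (931, array([557.4,  18.4,  91.3]), ((557.0337524414062, 17.325172424316406), (54.097511291503906, 90.4494400024414), 6.435528755187988))
tilt [-6.69468016e-04  1.84701964e-03  9.82496292e+01]
grip (1059, array([545.4, 148.8, 254.3]), ((546.6103515625, 149.07347106933594), (34.93320846557617, 11.212644577026367), 7.245891571044922))
```

View pics/g.png

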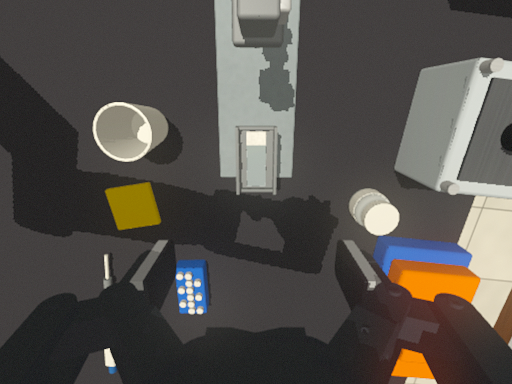

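The tray stands centred at (557.0,17.3), level, yaw 6.4°. The head shows at the top edge (262,15), so I move closer to it.

Call:
step_arm(plan=[1,-0.01,0.1,0,0,1,-0.02,0.2,0,0,1,-0.028,0.26,0,0,1,-0.028,0.28,0,0,1,-0.028,0.28,0,0])

```text
t: 9.88
tcp_pos: [545.5, 129.3, 323.6]
ee_rot: [0.666, 0.746, -0.001, -0.001]
ft_force: [0.0, -0.3, -0.3]
grip_width: 85.2
gripper_force: 0.0
```

```bash
python3 - <<'E'
from h import *
import pickle
c=cam('wrist'); s=sense(); print(s['t'],s['tcp_pos'],s['ee_rot'],s['ft_force']); P=pts(c); pickle.dump((c,s),open('w4.pkl','wb'))
def rect(m):
    q=P[m&(c['depth']>0)]; r=cv2.minAreaRect(q[:,:2].astype(np.float32)); return len(q),q.mean(0).round(1),r
nr=(abs(P[...,0]-545)<60)&(P[...,1]>100)&(P[...,1]<230)
print('gripTop',rect(nr&(P[...,2]>250)&(P[...,2]<262)))
print('btn band',rect(nr&(P[...,2]>222)&(P[...,2]<248)))
s2=(abs(P[...,0]-530)<60)&(P[...,1]>195)&(P[...,1]<400)
print('sleeve',rect(s2&(P[...,2]>200)&(P[...,2]<212)))
cv2.imwrite('pics/h.png',cv2.resize(c['img'][0:270,130:390],None,fx=2.2,fy=2.2,interpolation=cv2.INTER_CUBIC)[:,:,::-1])
E
```

```text
9.925 [545.68624676 128.82787591 323.90124093] [ 6.66609380e-01  7.45406628e-01 -8.58018387e-04 -3.96189595e-04] [ 0.21935937 -0.46687145 -0.05775597]
gripTop (2062, array([544.1, 163. , 254.8]), ((545.274658203125, 162.43569946289062), (35.014801025390625, 35.2375373840332), 5.667376518249512))
btn band (158, array([543.4, 178.8, 235.3]), ((544.0067749023438, 178.71951293945312), (4.462535381317139, 33.62614440917969), 87.54428100585938))
sleeve (4063, array([534.1, 241.5, 204.9]), ((536.802978515625, 240.34329223632812), (37.52521514892578, 81.54523468017578), 4.773838996887207))
```

View pics/h.png

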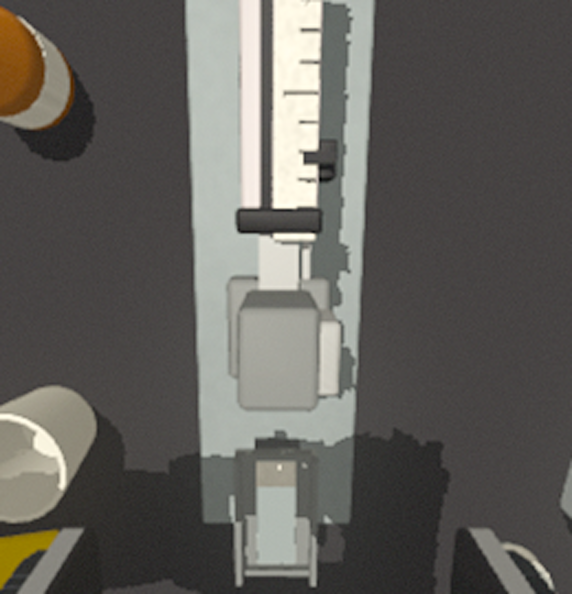

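Crop: grip block at (278,355) with the steel button on its +x side at (330,355). The tab ridge is at (318,158) on the scale; the pointer is out of view, farther +y. I'll go look for the pointer.

Call:
step_arm(plan=[1,-0.01,0.1,0,0,1,-0.02,0.2,0,0,1,-0.028,0.26,0,0,1,-0.028,0.28,0,0,1,-0.028,0.28,0,0])

```text
t: 10.55
tcp_pos: [535.0, 240.6, 324.7]
ee_rot: [0.667, 0.745, -0.0, 0.0]
ft_force: [-0.1, 0.4, -0.7]
grip_width: 85.1
gripper_force: 0.0
```

```bash
python3 - <<'E'
from h import *
import pickle
c=cam('wrist'); s=sense(); print(s['t'],s['tcp_pos'],s['ee_rot'],s['ft_force']); P=pts(c); pickle.dump((c,s),open('w5.pkl','wb'))
cw,_=pickle.load(open('w4.pkl','rb'))
for u,v in[(240,355),(318,355),(278,305),(278,409)]: print('block',onplane(cw,130+u/2.2,v/2.2,256).round(1), pts(cw)[int(v/2.2),int(130+u/2.2)].round(1))
print('tab',onplane(cw,130+318/2.2,158/2.2,206).round(1))
print('tick',onplane(cw,130+300/2.2,92/2.2,206).round(1))
cv2.imwrite('pics/i.png',cv2.resize(c['img'][0:270,130:390],None,fx=2.2,fy=2.2,interpolation=cv2.INTER_CUBIC)[:,:,::-1])
E
```

```text
10.6 [535.02930707 240.30066637 324.69081586] [ 6.66929597e-01  7.45120621e-01 -3.76660915e-04  1.78030688e-04] [-0.07769642  0.79866995 -0.37808931]
block [528.9 161.9 256. ] [528.7 161.8 254.1]
block [554.7 164.8 256. ] [554.4 164.8 254.9]
block [539.6 179.8 256. ] [539.4 179.3 249.5]
block [543.6 144.6 256. ] [543.2 145.1 255.4]
tab [549.3 229.7 206. ]
tick [539.7 251.2 206. ]
```

View pics/i.png

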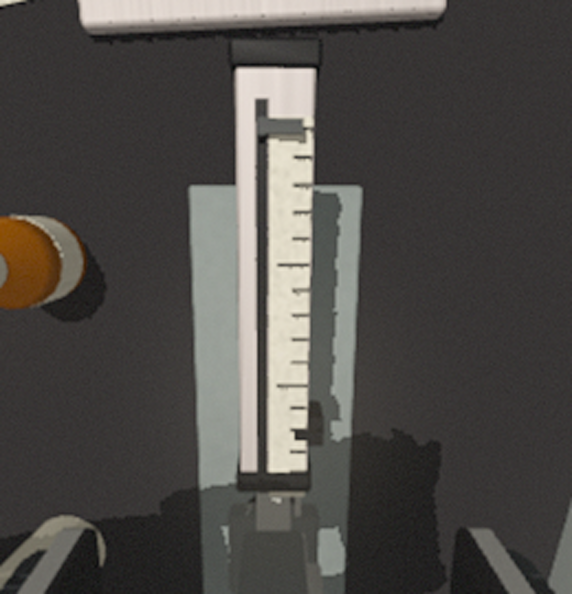

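Crop: pointer at (283,129), long ticks at rows 265 (50) and 386 (100), tab ridge at (302,436), so about 122 mm. I'll refine that numerically.

```bash
python3 - <<'E'
from h import *
import pickle
c,s=pickle.load(open('w5.pkl','rb')); P=pts(c); g=c['img'].astype(int).sum(2)//3
print('tab cols', [(v,g[v,265:272].tolist(),P[v,267].round(1).tolist()) for v in range(190,210)])
print('ptr', [(v,g[v,256:264:2].tolist(),P[v,260].round(1).tolist()) for v in range(50,66)])
a=np.radians(6.4); uy=np.array([-np.sin(a),np.cos(a)])
for n,u,v,z in[('ptr',283,129,207),('t50',300,265,205.5),('t100',300,386,205.5),('t130',300,452,205.5),('tab',302,436,207)]:
    p=onplane(c,130+u/2.2,v/2.2,z); print(n,p.round(1),(p[:2]@uy).round(1))
E
```

```text
tab cols [(190, [211, 213, 213, 208, 173, 61, 57], [545.9, 237.0, 205.2]), (191, [211, 212, 214, 211, 173, 60, 57], [546.0, 235.7, 204.5]), (192, [213, 211, 215, 209, 160, 62, 56], [546.1, 235.1, 205.7]), (193, [219, 220, 222, 208, 145, 62, 57], [546.3, 233.7, 204.4]), (194, [186, 186, 186, 171, 123, 61, 56], [546.3, 233.1, 205.6]), (195, [70, 71, 71, 79, 77, 59, 55], [546.4, 232.1, 205.7]), (196, [49, 54, 52, 53, 57, 56, 54], [546.4, 232.0, 208.3]), (197, [53, 55, 58, 57, 57, 56, 61], [546.5, 230.8, 207.8]), (198, [50, 61, 56, 57, 59, 59, 57], [546.7, 229.5, 206.8]), (199, [45, 45, 50, 47, 53, 52, 56], [546.8, 228.6, 207.1]), (200, [182, 181, 184, 170, 112, 53, 56], [547.0, 227.3, 206.3]), (201, [215, 214, 217, 202, 129, 55, 56], [547.3, 225.6, 204.5]), (202, [212, 210, 213, 196, 126, 65, 64], [547.4, 224.9, 205.5]), (203, [216, 215, 217, 203, 150, 80, 81], [547.5, 224.0, 205.8]), (204, [175, 172, 173, 169, 144, 80, 86], [547.6, 222.9, 205.6]), (205, [86, 82, 89, 104, 121, 76, 86], [547.8, 221.6, 204.7]), (206, [187, 187, 192, 181, 144, 71, 86], [547.9, 220.7, 205.1]), (207, [215, 2
[... 437 characters left out ...]
8]), (55, [95, 96, 96, 94], [525.7, 351.3, 214.0]), (56, [98, 100, 98, 98], [525.8, 350.9, 211.9]), (57, [99, 99, 101, 99], [525.8, 350.2, 212.1]), (58, [103, 102, 101, 100], [525.9, 349.4, 212.5]), (59, [99, 100, 99, 99], [526.0, 348.7, 212.2]), (60, [91, 90, 89, 88], [526.1, 348.8, 205.4]), (61, [109, 111, 107, 107], [526.2, 348.0, 206.1]), (62, [124, 127, 127, 125], [526.3, 347.4, 204.9]), (63, [169, 123, 122, 121], [526.4, 346.6, 204.7]), (64, [208, 192, 194, 193], [526.5, 345.9, 204.5]), (65, [214, 218, 219, 220], [526.6, 345.2, 204.3])]
ptr [524.9 349.5 207. ] 288.8
t50 [537.3 301.1 205.5] 239.3
t100 [543.5 251.2 205.5] 189.1
t130 [547.2 221.3 205.5] 158.9
tab [547.  229.4 207. ] 167.0
```

Call:
step_arm(plan=[1,0.009,-0.1,0,0,1,0.018,-0.17,0,0,1,0.018,-0.195,0,0,1,0.018,-0.195,-0.06,0,1,0.018,-0.195,-0.12,0,1,0.018,-0.195,-0.18,0,1,0.018,-0.195,-0.22,0,1,0.018,-0.195,-0.242,0,1,0.018,-0.195,-0.242,0,1,0.018,-0.195,-0.242,0], force=40)

```text
t: 11.85
tcp_pos: [542.6, 163.6, 229.2]
ee_rot: [0.666, 0.746, 0.001, 0.001]
ft_force: [-0.7, -0.4, -0.2]
grip_width: 85.5
gripper_force: 0.0
```

```bash
python3 - <<'E'
from h import *
import pickle
c=cam('wrist'); s=sense(); print(s['t'],s['tcp_pos'],s['ft_force']); P=pts(c); save(c,'j.png')
q=P[(abs(P[...,0]-542)<22)&(abs(P[...,1]-162)<22)&(abs(P[...,2]-255)<5)]; print(len(q)); print(cv2.minAreaRect(q[:,:2].astype(np.float32)),q.min(0),q.max(0))
E
```

```text
11.9 [542.64027964 163.57308908 229.27632688] [-0.45489845  0.23579482 -0.2906082 ]
4995
((544.972900390625, 162.45245361328125), (35.12840270996094, 36.159950256347656), 5.983508110046387) [526.320822   142.99911267 250.00309578] [563.45581626 180.89236452 257.99500376]
```

Aligned with the grip to within a millimetre, so I close.

Call:
step_arm(plan=[0.5,0,0,0,0,0.3,0,0,0,0,0.2,0,0,0,0,0.2,0,0,0,0,0.2,0,0,0,0,0.2,0,0,0,0,0.2,0,0,0,0], force=40)

```text
t: 12.78
tcp_pos: [542.5, 163.5, 229.2]
ee_rot: [0.667, 0.745, 0.001, 0.001]
ft_force: [0.1, -0.2, 5.9]
grip_width: 27.9
gripper_force: 42.3
```

Opening 27.9 mm, so the button is in. I draw the boom out 121 mm.

Call:
step_arm(plan=[0.2,0.002,-0.02,0,0,0.2,0.007,-0.06,0,0,0.2,0.011,-0.1,0,0,0.2,0.0165,-0.15,0,0,0.2,0.022,-0.2,0,0,0.2,0.028,-0.25,0,0,0.2,0.0315,-0.28,0,0,0.2,0.0335,-0.3,0,0,0.2,0.0335,-0.3,0,0,0.2,0.0335,-0.3,0,0])

```text
t: 14.02
tcp_pos: [555.2, 44.5, 229.2]
ee_rot: [0.667, 0.745, 0.001, -0.001]
ft_force: [-3.5, 3.8, 6.9]
grip_width: 28.0
gripper_force: 43.4
```

```bash
python3 - <<'E'
from h import *
import pickle
s=sense(); print(s['t'],s['tcp_pos'],s['ft_force'],s['grip_width'],s['gripper_force'])
a=np.radians(6.4); uy=np.array([-np.sin(a),np.cos(a)])
print('drawn',(np.array([542.5,163.5])-s['tcp_pos'][:2])@uy)
o=[]
for n in('scene','side'):
    c=cam(n); pickle.dump(c,open(n+'4.pkl','wb')); u,v=map(int,proj(c,[545,225,207])); print(n,u,v)
    k=c['img'][v-30:v+30,u-40:u+40]; o.append(cv2.resize(k,(400,300),interpolation=cv2.INTER_CUBIC))
c=cam('wrist'); pickle.dump((c,s),open('w6.pkl','wb')); P=pts(c)
o.append(np.zeros((10,800,3),np.uint8)); w=cv2.resize(c['img'],(387,290))
cv2.imwrite('pics/k.png',np.vstack([np.hstack(o[:2]),np.hstack([w,np.zeros((290,413,3),np.uint8)])])[:,:,::-1])
E
```

```text
14.025 [555.1962966   44.5409568  229.16116947] [-3.51844212  3.77676041  6.93816415] 28.002571057193858 43.44962775707245
drawn 119.6329234557839
scene 382 205
side 167 230
```

View pics/k.png

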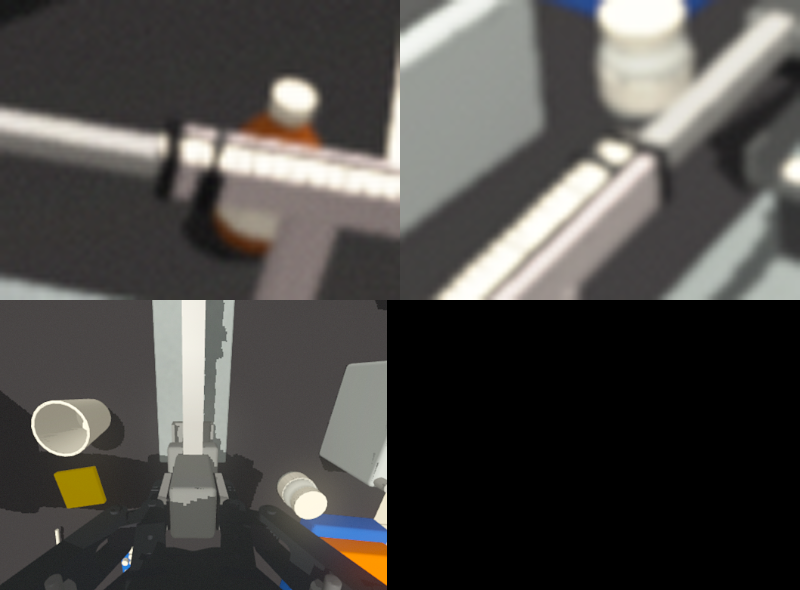

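Side view: a single dark blade at crop (598,157), where the tab stands. Scene view: a dark mark at (212,150). Next I check how well the pointer and tab agree.

```bash
python3 - <<'E'
from h import *
import pickle
a=np.radians(6.4); uy=np.array([-np.sin(a),np.cos(a)]); ux=np.array([np.cos(a),np.sin(a)])
o0=np.array([557.3,17.3])
# brightness profile along the scale strip (across offsets), before (2) and now (4), at strip height
for n in('scene','side'):
  for k in('2','4'):
    c=pickle.load(open(n+k+'.pkl','rb')); g=c['img'].astype(np.float32).mean(2)
    for off,z in((3,206),(6,206),(3,212),(11,207)):
        ss=np.arange(140,185,1.5); pr=[]
        for sv in ss:
            xy=o0+ux*off+uy*(sv-(o0@uy)); u,v=proj(c,[*xy,z]); pr.append(float(cv2.getRectSubPix(g,(1,1),(u,v))[0,0]))
        pr=np.array(pr); i=np.argmin(pr[8:26])+8; print(n,k,off,z,'min at',ss[i],pr.astype(int)[::1].tolist())
E
```

```text
scene 2 3 206 min at 152.0 [181, 147, 104, 64, 77, 99, 151, 196, 223, 241, 246, 249, 249, 248, 246, 245, 244, 240, 237, 237, 238, 243, 247, 249, 249, 248, 246, 243, 243, 243]
scene 2 6 206 min at 152.0 [185, 148, 105, 61, 77, 98, 155, 203, 229, 246, 249, 250, 249, 247, 246, 246, 246, 240, 232, 231, 231, 240, 247, 249, 250, 249, 248, 245, 246, 248]
scene 2 3 212 min at 152.0 [92, 72, 48, 48, 53, 83, 115, 142, 168, 186, 198, 203, 207, 209, 209, 207, 200, 190, 185, 186, 192, 198, 203, 207, 210, 210, 208, 201, 190, 185]
scene 2 11 207 min at 168.5 [167, 132, 93, 55, 71, 93, 149, 197, 225, 243, 246, 246, 243, 241, 239, 240, 241, 224, 205, 201, 205, 227, 242, 246, 248, 247, 246, 243, 245, 247]
scene 4 3 206 min at 170.0 [182, 148, 104, 64, 78, 99, 150, 195, 223, 241, 246, 248, 249, 248, 246, 243, 240, 212, 183, 143, 122, 153, 188, 225, 242, 245, 245, 243, 243, 243]
scene 4 6 206 min at 170.0 [185, 147, 106, 64, 79, 100, 154, 202, 228, 246, 249, 250, 249, 247, 246, 245, 244, 217, 188, 151, 135, 176, 212, 236, 246, 248, 248, 246, 246, 248]
scene 4 3 212 min at 168.5 [93, 73, 50, 50, 54, 83, 
[... 1004 characters left out ...]
e 4 3 206 min at 168.5 [155, 136, 117, 106, 105, 116, 139, 167, 194, 218, 235, 241, 243, 244, 232, 217, 198, 174, 150, 135, 142, 165, 195, 221, 235, 243, 248, 249, 249, 250]
side 4 6 206 min at 167.0 [122, 116, 108, 107, 112, 130, 158, 189, 219, 234, 244, 251, 250, 247, 243, 220, 192, 162, 148, 149, 163, 190, 217, 240, 249, 251, 253, 253, 252, 252]
side 4 3 212 min at 152.0 [111, 112, 113, 117, 114, 108, 105, 105, 110, 120, 140, 172, 204, 232, 242, 248, 252, 249, 239, 226, 198, 165, 138, 137, 160, 190, 218, 234, 247, 252]
side 4 11 207 min at 167.0 [99, 98, 93, 88, 87, 105, 128, 157, 186, 213, 235, 241, 241, 234, 216, 189, 158, 134, 125, 130, 148, 179, 207, 231, 238, 241, 246, 246, 245, 247]
```

Pointer and tab agree to about 1.5 mm, the boom slightly short. I nudge 1 mm, hold, and check that it's steady and the tray undisturbed.

Call:
step_arm(plan=[0.2,0,-0.003,0,0,0.2,0,-0.003,0,0,0.2,0,-0.003,0,0,0.2,0,-0.003,0,0,0.2,0,-0.003,0,0,0.2,0,-0.003,0,0])

```text
t: 14.92
tcp_pos: [555.3, 43.7, 229.2]
ee_rot: [0.666, 0.746, 0.001, -0.001]
ft_force: [-2.5, 3.8, 7.1]
grip_width: 28.3
gripper_force: 43.2
```

```bash
python3 - <<'E'
from h import *
import pickle
s=sense(); print(s['tcp_pos'],s['qd'].round(4),s['ft_force'],s['grip_width'],s['gripper_force'])
for n in ('wrist','side','scene'):
    c=cam(n); P=pts(c); q=P[(P[...,2]>90)&(P[...,2]<104)&(np.hypot(P[...,0]-557,P[...,1]-17)<60)]
    if len(q): print(n,len(q),q.min(0).round(1),q.max(0).round(1),cv2.minAreaRect(q[:,:2].astype(np.float32)))
    if n!='wrist':
        old=pickle.load(open(n+'4.pkl','rb')); p=proj(c,[545,225,207]); u,v=map(int,p); d=np.abs(c['img'].astype(int)-old['img'])[v-15:v+15,u-20:u+20].max(); print(n,'diff near pointer',d)
E
```

```text
[555.32757704  43.67021343 229.201644  ] [ 0.001  -0.0004 -0.0002  0.001   0.0004  0.0022] [-2.46418438  3.78381559  7.12924642] 28.260454244719856 43.21157097816467
wrist 241 [525.2  34.2  90.1] [580.8  65.2 100.5] ((553.2411499023438, 49.57789611816406), (54.07461166381836, 26.325693130493164), 5.879555702209473)
side 143 [526.3 -32.2  90. ] [590.   68.5 103.4] ((558.0880737304688, 18.354400634765625), (57.01150131225586, 96.62622833251953), 6.39600944519043)
side diff near pointer 35
scene 203 [524.1 -29.6  90. ] [590.9  64.5 103.8] ((556.6461181640625, 17.248584747314453), (61.36626052856445, 89.27236938476562), 6.232999324798584)
scene diff near pointer 20
```

The tray is still centred, the grip is steady and the pointer is at the tab, so I hand in.

```bash
python3 -c "
from cell import *
print(close_job())"
```

```text
the job is handed in; nothing more can be done
None
```

I handed in the job at about 15 s: the tray is level and centred on the pillar and released, and the arm is holding the camera head with the button squeezed and the pointer within about 2 mm of the index tab by my measurements; no verdict came back.

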